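# Square up the gel cassettes in the casting stand

### The job

The three gel cassettes in the blue casting stand have slumped: their feet have slid forward and their ends are staggered. Push the row's feet back so that all three stand upright, face to face and flat against the backstop, and push them sideways until their ends are flush against the stand's side fence, and leave them standing there.

Things in the scene. Friction and masses are not known exactly. Their poses are not given: they have to be found in the camera images.
- cassette_1: Gel cassette, a rigid slab standing on its long edge: white ceramic back, glass front, green comb at the top; 100 mm wide (own y), 50 mm tall (own z), 12 mm thick (own x), 0.08 to 0.17 kg. Origin at its centre. At the start it leans 26 degrees from the backstop, top back, foot forward, its +y end 22 to 38 mm short of the fence. First of the row: its top rests on the backstop.
- cassette_2: Gel cassette, a rigid slab standing on its long edge: white ceramic back, glass front, green comb at the top; 100 mm wide (own y), 50 mm tall (own z), 12 mm thick (own x), 0.08 to 0.17 kg. Origin at its centre. At the start it leans 26 degrees from the backstop, top back, foot forward, its +y end 22 to 38 mm short of the fence. Middle of the row.
- cassette_3: Gel cassette, a rigid slab standing on its long edge: white ceramic back, glass front, green comb at the top; 100 mm wide (own y), 50 mm tall (own z), 12 mm thick (own x), 0.08 to 0.17 kg. Origin at its centre. At the start it leans 26 degrees from the backstop, top back, foot forward, its +y end 22 to 38 mm short of the fence. Last of the row, nearest the open front.
- stand_corner (a point): Inner corner of the blue, fixed stand where floor, backstop and side fence meet, 8 mm above the worktop. x: square into the backstop, falling 4 degrees: the stand is tipped back and upright cassettes rest on it; y: level, along the backstop into the fence; z: up the backstop's face. Squared, the row fills x 0 to -36 mm, y 0 to -100 mm. Backstop (x = 0) 50 mm high, fence (y = 0) 35 mm.
- stand_front (a point): Middle of the front edge of the stand's floor, 85 mm before the backstop and 14 mm above the worktop; axes as stand_corner. The floor is 141 mm along y; front and the side opposite the fence are open, rimless. The cassettes are smooth; 12 N is ample to slide them: pushed low on the last one's face, 10 to 20 mm above the floor, their feet go back; pushed on their free ends, they go to the fence.

How it is judged:
By the outcome, as a careful person would: the job done as asked, in the order asked, and still so for the second after the job is handed in, with the robot touching nothing.
It also fails if it takes over 40 s, if anything falls off the work surface, if the arm or the gripper's body presses on something with over 40 N, if the wrist force passes 120 N, or if a joint passes its speed limit or range.

### The arm

A 6-joint arm with a two-finger parallel gripper is mounted at the origin on a cart in front of the work surface, level with it; the furniture and walls round the work are solid. World frame = base frame: x ahead of the robot, y to its left, z up, the work surface at z = 0. Lengths are in m, angles in rad, forces in N, time in s.
With the tool pointing down it reaches from about 0.3 to 0.875 m from the base axis. Payload 6.4 kg.
Tool frame: the origin (TCP) lies at the very end of the fingers, on their centre line; the grasp point (between the pads) lies 19 mm behind it (ctrl.hold_point_z is the distance from the TCP to the grasp point, in m); y points along the fingers, x is the direction in which the jaws open and shut, and the axes are right-handed (so a half turn about y gives the same grasp; the last joint's range is limited). The gripper opens to 85 mm and grips with 20 to 120 N. Pads are 22 mm wide; open, the fingers measure 114 mm over their backs; the gripper's body (76 mm by 85 mm) begins 54 mm behind the grasp point. The pads swing forward as they close: fully open they stand 13 mm farther back than shut.
Start: joints at [0.983, 0.181, 1.607, -0, 1.354, -0.206], TCP at [0.214, 0.534, 0.231] pointing down, gripper open.
Joint ranges: [-2.99, 2.99], [-0.89, 2.07], [0.3, 2.58], [-1.14, 4.28], [0, 2.63], [-3.12, 3.12]. Speed limits (rad/s): [2.57, 2.57, 3.01, 3.14, 3.14, 3.14].

### API

Orientations are given as a unit quaternion [w, x, y, z].
In Python, from bench import ctrl, imaging gives the robot as it stands.
- The arm moves only by the shell command python3 -m jog 'ROWS'. ROWS is JSON, a list of rows, each a list of 3 entries, a list of its own where there are three numbers: the shift along the tool's x, y, z in cm, then the turn, a rotation vector about the tool's x, y, z in rad, then the finger opening in cm, from 0 to 8.54. A call has 1 to 12 rows; each row shifts and turns the pose as measured when the row begins, along the tool's axes as they then stand; what a row does not reach is not made up. A row lasts 1/12 s, in which the tool goes at most 41.7 mm and 7.16 degrees, less where a joint would pass 70% of its speed; a pose out of reach is approached as far as the arm can. A call is refused whole if a number of a shift passes 4.17 or a number of a turn 0.125, either way. A call with a gripper value outside its range is refused whole. The fingers move at their own pace and stop on an object; the grip force is fixed at half the most. Time passes only in rows, so rows that do not move let the fingers close. It gives the time, the measured TCP pose, the force and the opening at its end, in the units of the state.
- ctrl.get_obs(): the state, without advancing time (a new reading comes with each control period).
- imaging.camera(name): name is "scene" or "side" or "wrist"; returns a dict with "frame" (480x640x3 uint8, red, green, blue), "depth" (480x640 float32, m along the optical axis (not along the pixel's ray), 0 where there is no reading), "K" (3x3 intrinsics, pixels), "R" (3x3) and "t" (3): a world point X has camera coordinates R X + t. Camera axes: x right, y down, z forward; pixel columns grow to the right and rows downward; lengths in m; the calibration is good to about 2 mm. A picture is of the moment at which its call begins.
- ctrl.hand_in(): hands the job in, once; it reports no verdict.
The state is a dict: "time_s": time; "q": joint angles; "dq": joint speeds; "joint_efforts": joint torques, N m; "eef_pos": TCP position; "eef_rot": TCP orientation; "wrist_force": force on the tool from outside, world axes, zero at the start; "torque": the same for the moment, N m; "opening": opening from 0.0 (shut) to 1.0 (fully open).
Only numpy, scipy, OpenCV 4.12 (cv2) and the standard library are available. Lean on these libraries where they do the work, as an engineer would, in place of code of your own. Each camera call takes 0.05 s, during which the arm holds its last target. There are 200 camera calls.

## Working session

There is one attempt and no reset: what is moved stays moved. The work goes in short steps, Python scripts to look and compute and a shell command to move; the robot and the scene stay as the last step left them, time stands still between calls to the robot, and variables do not carry over. Pictures are saved under pics/ and viewed, about 8 in all and at most 12, crops included, and the job is handed in when it is done.

```bash
ls; mkdir -p pics; python3 - <<'E'
from bench import ctrl, imaging
import cv2,numpy as np
o=ctrl.get_obs(); print({k:np.round(v,3) for k,v in o.items()}, ctrl.hold_point_z)
ims=[]
for n in ["scene","side"]:
    c=imaging.camera(n); np.savez(f"pics/{n}0.npz",**c); print(n,c["K"].round(1).tolist(),c["R"].round(3).tolist(),c["t"].round(3))
    cv2.imwrite(f"pics/{n}0.png",c["frame"][:,:,::-1])
    # blue mask points
    h=cv2.cvtColor(c["frame"],cv2.COLOR_RGB2HSV); m=cv2.inRange(h,(100,100,40),(130,255,255))
    v,u=np.nonzero(m&(c["depth"]>0)*255); d=c["depth"][v,u]
    P=(np.stack([u,v,np.ones_like(u)])*d).T@np.linalg.inv(c["K"]).T
    X=(P-c["t"])@c["R"]
    print(len(u),u.min() if len(u) else 0,u.max(),v.min(),v.max(),np.percentile(X,[1,50,99],axis=0).round(3).tolist())
E
```

```text
pics
{'time_s': np.float64(0.0), 'q': array([ 0.983,  0.182,  1.608, -0.   ,  1.354, -0.206]), 'dq': array([-0.002,  0.   , -0.   ,  0.001,  0.   ,  0.001]), 'joint_efforts': array([-4.0000e-03, -4.4488e+01, -3.5133e+01, -1.0000e-03,  9.0000e-03,
        0.0000e+00]), 'eef_pos': array([0.214, 0.533, 0.23 ]), 'eef_rot': array([-0.586,  0.586,  0.395, -0.397]), 'wrist_force': array([ 0.864,  0.002, -0.127]), 'torque': array([ 0.013,  0.018, -0.027]), 'opening': np.float64(1.0)} 0.0187
scene [[557.5, 0.0, 305.3], [0.0, 557.5, 238.2], [0.0, 0.0, 1.0]] [[0.73, -0.684, 0.016], [-0.404, -0.45, -0.796], [0.552, 0.575, -0.604]] [-0.314  0.315  0.546]
7028 0 459 80 322 [[0.205, 0.003, -0.001], [0.332, 0.407, 0.026], [0.961, 0.56, 0.179]]
side [[582.3, 0.0, 321.7], [0.0, 582.3, 250.2], [0.0, 0.0, 1.0]] [[0.818, -0.574, -0.02], [-0.347, -0.467, -0.813], [0.458, 0.673, -0.581]] [-0.39   0.287  0.59 ]
8145 0 479 62 322 [[0.175, 0.003, -0.002], [0.329, 0.422, 0.025], [0.978, 1.238, 0.183]]
```

View pics/scene0.png

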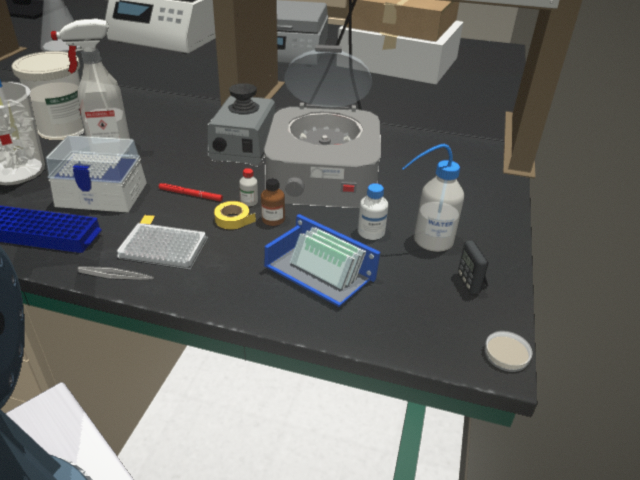

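View pics/side0.png

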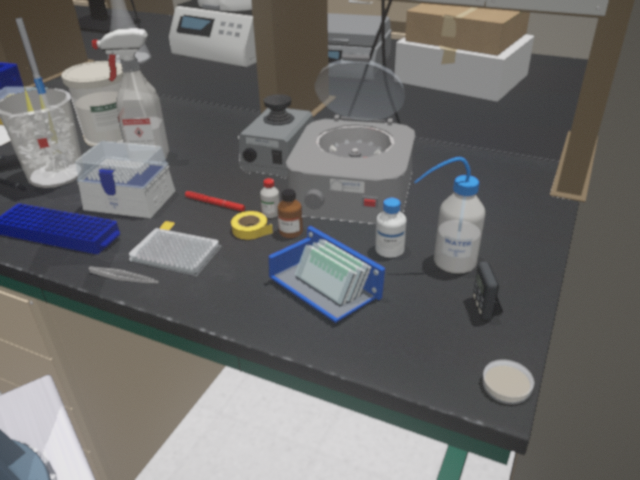

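The stand is at scene px (265–380, 217–302): the fence is on the left, the backstop is at the rear, and the cassettes are short of the fence. Next I'll measure it from depth.

```bash
cat > h.py <<'E'
import numpy as np,cv2
def cloud(c):
    v,u=np.mgrid[0:480,0:640]; d=c["depth"]
    P=(np.stack([u,v,np.ones_like(u)],-1)*d[...,None])@np.linalg.inv(c["K"]).T
    return (P-c["t"])@c["R"]
def proj(c,X):
    p=(np.atleast_2d(X)@c["R"].T+c["t"])@c["K"].T
    return p[:,:2]/p[:,2:]
def ray_z(c,u,v,z):
    d=c["R"].T@np.linalg.inv(c["K"])@np.array([u,v,1.]); o=-c["R"].T@c["t"]
    return o+d*(z-o[2])/d[2]
E
python3 - <<'E'
from h import *
out=[]
for n,b in [("scene",(255,205,130,110)),("side",(260,220,130,105))]:
    c=dict(np.load(f"pics/{n}0.npz")); x,y,w,h=b
    f=c["frame"][y:y+h,x:x+w]; out.append(cv2.resize(f,(w*5,110*5),interpolation=cv2.INTER_CUBIC))
    cv2.imwrite(f"pics/crop_{n}.png",out[-1][:,:,::-1])
    X=cloud(c); hsv=cv2.cvtColor(c["frame"],cv2.COLOR_RGB2HSV)
    m=np.zeros((480,640),bool); m[y:y+h,x:x+w]=1
    blue=cv2.inRange(hsv,(105,150,40),(130,255,255))>0
    P=X[m&blue]; P=P[(P[:,2]>-.01)&(P[:,2]<.1)]
    print(n,len(P),P.min(0).round(3),P.max(0).round(3))
    for k in range(3):
        pts=[]
    r=cv2.minAreaRect((P[:,:2]*1000).astype(np.float32)); print(r, cv2.boxPoints(r).round(1).tolist())
    top=P[P[:,2]>.045]; print("high blue",len(top)); 
    if len(top)>5: print(top[np.argsort(top[:,0])][::max(1,len(top)//12)].round(3).tolist())
E
```

```text
scene 1651 [ 0.48   0.006 -0.001] [0.654 0.231 0.061]
((567.4338989257812, 114.90947723388672), (165.64056396484375, 209.612548828125), 9.10659408569336) [[469.1000061035156, 205.3000030517578], [502.20001220703125, -1.7000000476837158], [665.7999877929688, 24.5], [632.5999755859375, 231.5]]
high blue 545
[[0.483, 0.145, 0.049], [0.501, 0.146, 0.047], [0.525, 0.153, 0.045], [0.569, 0.15, 0.049], [0.571, 0.167, 0.057], [0.574, 0.142, 0.059], [0.578, 0.111, 0.06], [0.581, 0.078, 0.059], [0.585, 0.111, 0.057], [0.587, 0.03, 0.048], [0.589, 0.044, 0.06], [0.591, 0.021, 0.057], [0.596, 0.023, 0.057]]
side 1412 [ 0.482  0.006 -0.001] [0.65  0.219 0.06 ]
((565.5384521484375, 112.88512420654297), (156.88687133789062, 208.28651428222656), 8.089324951171875) [[473.20001220703125, 205.0], [502.5, -1.2999999523162842], [657.9000244140625, 20.799999237060547], [628.5, 227.0]]
high blue 442
[[0.485, 0.145, 0.05], [0.503, 0.152, 0.048], [0.521, 0.153, 0.045], [0.572, 0.16, 0.055], [0.575, 0.154, 0.057], [0.579, 0.153, 0.056], [0.581, 0.114, 0.057], [0.584, 0.077, 0.058], [0.587, 0.049, 0.057], [0.59, 0.071, 0.057], [0.592, 0.054, 0.055], [0.593, 0.015, 0.051], [0.597, 0.014, 0.053]]
```

View pics/crop_scene.png

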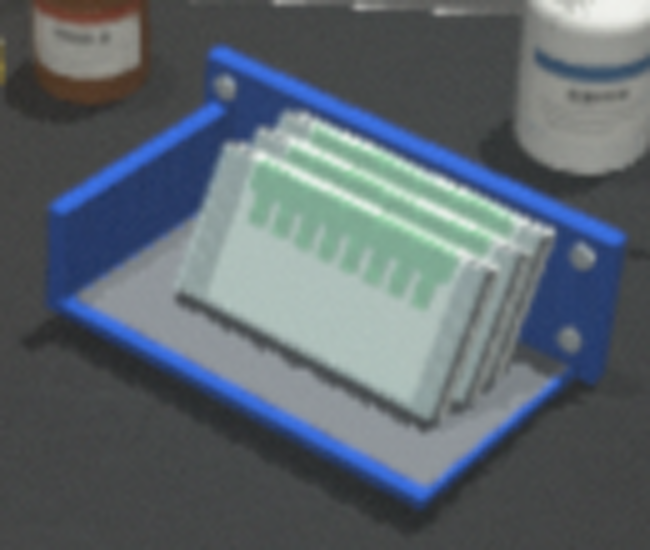

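```bash
python3 - <<'E'
from h import *
c=dict(np.load("pics/scene0.npz")); X=cloud(c)
def poly(p):
    m=np.zeros((480,640),np.uint8)
    # mask at 5x then sample
    M=np.zeros((550,650),np.uint8); cv2.fillPoly(M,[np.array(p)],255)
    m[205:315,255:385]=M[2::5,2::5]; return X[(m>0)&(c["depth"]>0)]
def plane(p):
    P=poly(p); 
    for _ in range(4):
        m=P.mean(0); n=np.linalg.svd(P-m)[2][2]; r=(P-m)@n; P=P[abs(r)<2.5*r.std()+1e-9]
    return m,n,r.std(),len(P)
for k,p in dict(floor=[(90,295),(180,240),(190,300),(400,425),(400,470)],fence=[(62,220),(205,130),(205,200),(75,285)],
   back=[(565,240),(610,255),(600,365),(545,345)],backtop=[(215,55),(615,240),(615,248),(215,63)],
   face3=[(265,230),(435,330),(405,390),(210,290)],).items():
    m,n,s,N=plane(p); print(k,m.round(4),n.round(3),round(s,4),N)
f=lambda u,v,z:ray_z(c,255+(u-2)/5,205+(v-2)/5,z).round(4).tolist()
print("front edge",f(62,298,.014),f(425,484,.014))
print("back top front edge",f(228,103-0,.058),f(225,68,.058),f(622,250,.058))
print("right edge floor back",f(560,378,.008))
print("c3 foot L,R",f(182,296,.0125),f(430,425,.0125))
print("c3 top front L,R",f(230,150,.057),f(470,262,.057), "right front of c2,c1 bottoms",f(460,405,.011),f(490,390,.011))
E
```

```text
floor [0.5094 0.0899 0.0132] [-0.09  -0.013 -0.996] 0.0008 614
fence [0.5185 0.1507 0.0304] [ 0.15  -0.989 -0.014] 0.0007 393
back [0.5879 0.0217 0.0322] [-0.991 -0.119  0.057] 0.0011 225
backtop [0.5808 0.0878 0.0575] [0.647 0.102 0.755] 0.0007 143
face3 [0.5273 0.0727 0.0321] [-0.858 -0.125  0.497] 0.0011 595
front edge [0.4842, 0.1477, 0.014] [0.5087, 0.0103, 0.014]
back top front edge [0.554, 0.1459, 0.058] [0.5666, 0.161, 0.058] [0.5913, 0.0107, 0.058]
right edge floor back [0.5791, 0.0193, 0.008]
c3 foot L,R [0.5145, 0.1241, 0.0125] [0.5295, 0.0283, 0.0125]
c3 top front L,R [0.5382, 0.1279, 0.057] [0.5538, 0.0383, 0.057] right front of c2,c1 bottoms [0.5442, 0.0295, 0.011] [0.5561, 0.028, 0.011]
```

```bash
cat >> h.py <<'E'
from scipy.spatial.transform import Rotation as Ro
TH=np.radians(8.8); XS=np.array([np.cos(TH),np.sin(TH),0]); YS=np.array([-np.sin(TH),np.cos(TH),0])
CORN=.5825*XS+.0696*YS+np.array([0,0,.008])
def toS(X): d=np.atleast_2d(X)-CORN; return np.stack([d@XS,d@YS,d[:,2]],-1)  # stand yaw frame, untilted, z above corner
def pose(o):
    q=o["eef_rot"]; return np.array(o["eef_pos"]),Ro.from_quat([q[1],q[2],q[3],q[0]])
def go(o,s):  # shift in tool axes (cm) to stand-frame point s (m), after turning square
    p,R=pose(o); tx=YS*np.sign((R.as_matrix()[:,0])@YS); ty=np.array([0,0,-1.]); T=Ro.from_matrix(np.stack([tx,ty,np.cross(tx,ty)],1))
    rv=(R.inv()*T).as_rotvec(); d=CORN+s[0]*XS+s[1]*YS+[0,0,s[2]]-p
    print("S now",(toS(p)[0]*1000).round(1),"turn",rv.round(3),"shift cur axes",(R.inv().apply(d)*100).round(2),"square axes",(T.inv().apply(d)*100).round(2),"F",[ (o["wrist_force"]@a).round(1) for a in (XS,YS)],o["wrist_force"][2].round(1),"t",round(o["time_s"],2),"op",round(o["opening"],2))
E
python3 - <<'E'
from h import *
from bench import ctrl
o=ctrl.get_obs(); print(pose(o)[1].as_matrix().round(3))
go(o,(-.085,-.075,.07)); go(o,(-.085,-.075,.015))
c=dict(np.load("pics/scene0.npz")); X=cloud(c)
for a,(u0,u1,v0,v1) in dict(bottle=(360,386,185,238),water=(418,460,165,248),calc=(460,488,243,293),brown=(262,284,180,224)).items():
    P=X[v0:v1,u0:u1].reshape(-1,3); P=P[P[:,2]>.01]; print(a,(np.percentile(toS(P),[3,50,97],axis=0)*1000).round().tolist())
E
```

```text
[[ 0.373 -0.001 -0.928]
 [ 0.928 -0.001  0.373]
 [-0.002 -1.     0.   ]]
S now [-289.5  424.6  222.5] turn [-0.001 -0.535 -0.001] shift cur axes [-32.51  15.28 -43.08] square axes [-49.96  15.25 -20.45] F [np.float64(0.6), np.float64(0.3)] 0.2 t 0.1 op 1.0
S now [-289.5  424.6  222.5] turn [-0.001 -0.535 -0.001] shift cur axes [-32.5   20.78 -43.08] square axes [-49.96  20.75 -20.45] F [np.float64(0.6), np.float64(0.3)] 0.2 t 0.1 op 1.0
bottle [[89.0, -94.0, 6.0], [100.0, -77.0, 45.0], [161.0, -18.0, 85.0]]
water [[128.0, -201.0, 7.0], [139.0, -178.0, 75.0], [164.0, -145.0, 141.0]]
calc [[72.0, -288.0, 4.0], [83.0, -269.0, 39.0], [106.0, -242.0, 59.0]]
brown [[12.0, 67.0, 4.0], [23.0, 79.0, 40.0], [76.0, 105.0, 74.0]]
```

```bash
python3 -m jog '[[[0,0,0],[0,-0.107,0],5],[[0,0,0],[0,-0.107,0],5],[[0,0,0],[0,-0.107,0],5],[[0,0,0],[0,-0.107,0],5],[[0,0,0],[0,-0.107,0],5],[[-3.6,0,-1.5],[0,0,0],5],[[-3.6,0,-1.5],[0,0,0],5],[[-3.6,0,-1.5],[0,0,0],5],[[-3.6,0,-1.5],[0,0,0],5],[[-3.6,0,-1.5],[0,0,0],5],[[-3.6,0,-1.5],[0,0,0],5],[[-3.6,0,-1.5],[0,0,0],5]]'; python3 -m jog '[[[-3.6,0,-1.5],[0,0,0],5],[[-3.6,0,-1.5],[0,0,0],5],[[-3.6,0,-1.5],[0,0,0],5],[[-3.6,0,-1.5],[0,0,0],5],[[-3.6,0,-1.5],[0,0,0],5],[[0,0,0],[0,0,0],5]]'; python3 -c "
from h import *
from bench import ctrl
go(ctrl.get_obs(),(-.085,-.075,.016))"
```

```text
time_s: 1.1
eef_pos: [0.3605, 0.2989, 0.2244]
eef_rot: [0.45, -0.448, -0.542, 0.55]
wrist_force: [0.1, 0.6, 0.9]
opening: 0.588
time_s: 1.6
eef_pos: [0.4742, 0.1222, 0.2237]
eef_rot: [0.45, -0.45, -0.541, 0.55]
wrist_force: [0.6, -0.7, -0.8]
opening: 0.587
S now [-95.2 -21.3 215.7] turn [-0.01   0.037 -0.008] shift cur axes [-5.25 20.   -1.01] square axes [-5.37 19.97 -1.02] F [np.float64(0.5), np.float64(-0.7)] -0.8 t 1.6 op 0.59
```

```bash
python3 -m jog '[[[-2.7,2.5,-0.3],[-0.01,0.037,-0.008],5],[[-2.7,3,0],[0,0,0],5],[[0,3.5,0],[0,0,0],5],[[0,3,0],[0,0,0],5],[[0,0,0],[0,0,0],5]]';  python3 - <<'E'
from h import *
from bench import ctrl,imaging
go(ctrl.get_obs(),(-.085,-.075,.016))
c=imaging.camera("scene"); cv2.imwrite("pics/p1.png",cv2.resize(c["frame"][150:320,220:420],(800,680))[:600,:,::-1])
E
```

```text
time_s: 2.02
eef_pos: [0.49, 0.0649, 0.1021]
eef_rot: [-0.461, 0.464, 0.537, -0.533]
wrist_force: [-1.3, 1.2, -0.1]
opening: 0.587
S now [-88.4 -80.5  94.1] turn [ 0.008 -0.008  0.   ] shift cur axes [ 0.55  7.81 -0.27] square axes [ 0.55  7.81 -0.34] F [np.float64(-1.1), np.float64(1.4)] -0.1 t 2.02 op 0.59
```

View pics/p1.png

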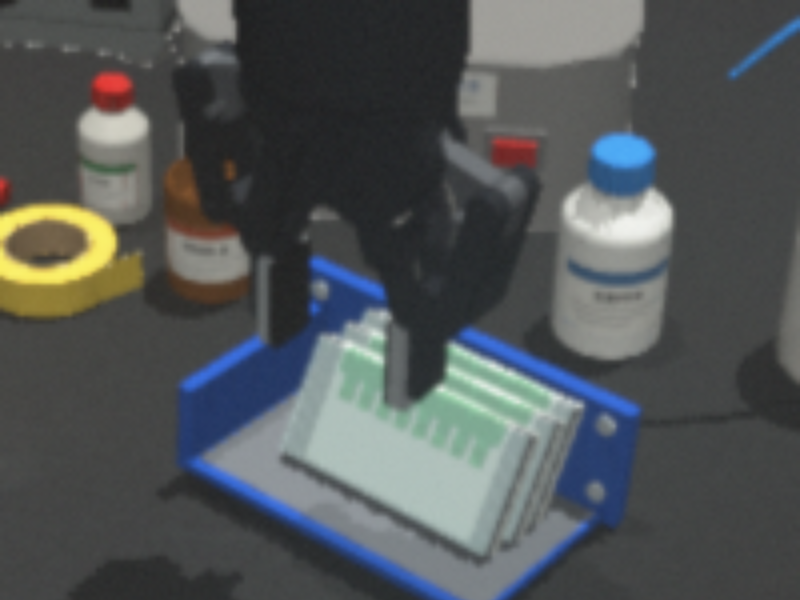

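Open fingers hang in front of the row, at (280,330) and (410,400), with the fence and row clear. I'll descend next.

```bash
python3 -m jog '[[[0.3,3.5,0],[0.008,-0.008,0],5],[[0.2,3,0],[0,0,0],5],[[0,1.1,0],[0,0,0],5],[[0,0,0],[0,0,0],5]]';  python3 - <<'E'
from h import *
from bench import ctrl,imaging
go(ctrl.get_obs(),(-.047,-.075,.016))
E
```

```text
time_s: 2.4
eef_pos: [0.497, 0.0717, 0.0342]
eef_rot: [-0.456, 0.463, 0.54, -0.535]
wrist_force: [0.0, 0.3, 0.2]
opening: 0.584
S now [-80.4 -74.8  26.2] turn [ 0.012  0.003 -0.003] shift cur axes [-0.03  1.06 -3.32] square axes [-0.02  1.02 -3.34] F [np.float64(0.1), np.float64(0.3)] 0.2 t 2.4 op 0.58
```

```bash
python3 -m jog '[[[0,1.0,0],[0.012,0.003,-0.003],5],[[0,0,0],[0,0,0],5],[[0,0,-0.5],[0,0,0],5],[[0,0,-0.4],[0,0,0],5],[[0,0,-0.4],[0,0,0],5]]';  python3 - <<'E'
from h import *
from bench import ctrl,imaging
go(ctrl.get_obs(),(-.047,-.075,.016))
E
```

```text
time_s: 2.82
eef_pos: [0.516, 0.0751, 0.0333]
eef_rot: [-0.457, 0.462, 0.54, -0.535]
wrist_force: [-0.4, 0.5, -0.5]
opening: 0.587
S now [-61.1 -74.3  25.3] turn [ 0.01   0.003 -0.002] shift cur axes [-0.07  0.94 -1.4 ] square axes [-0.07  0.93 -1.41] F [np.float64(-0.4), np.float64(0.6)] -0.5 t 2.82 op 0.59
```

```bash
python3 -m jog '[[[0,1.0,0.3],[0,0,0],5],[[0,0.3,0],[0,0,0],5]]'; python3 -m jog '[[[0,0,0],[0,0,0],5]]';  python3 - <<'E'
from h import *
from bench import ctrl,imaging
o=ctrl.get_obs(); print(o['dq'].round(3))
go(o,(-.047,-.075,.016))
c=imaging.camera("scene"); cv2.imwrite("pics/p2.png",cv2.resize(c["frame"][190:320,240:400],(800,650))[:600,:,::-1])
E
```

```text
time_s: 2.98
eef_pos: [0.5163, 0.0745, 0.0229]
eef_rot: [-0.455, 0.464, 0.541, -0.534]
wrist_force: [-11.8, -0.8, 14.1]
opening: 0.585
time_s: 3.07
eef_pos: [0.5157, 0.0745, 0.0227]
eef_rot: [-0.455, 0.463, 0.541, -0.535]
wrist_force: [0.3, -0.7, 0.8]
opening: 0.582
[ 0.001  0.001  0.016 -0.002 -0.007  0.   ]
S now [-61.5 -74.9  14.7] turn [ 0.014  0.004 -0.004] shift cur axes [-0.01 -0.11 -1.45] square axes [-0.01 -0.13 -1.45] F [np.float64(0.2), np.float64(-0.7)] 0.8 t 3.07 op 0.58
```

View pics/p2.png

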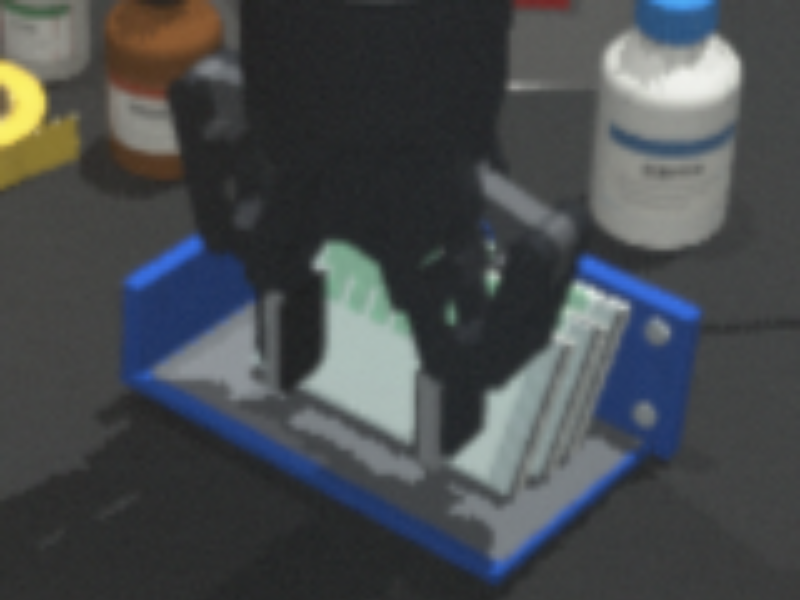

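Both fingertips are in front of c3's foot (at (285,380) and (445,460)), just touching its face. I'll push the feet back now.

```bash
python3 -m jog '[[[0,0,-0.25],[0,0,0],5],[[0,0,-0.25],[0,0,0],5],[[0,0,-0.25],[0,0,0],5]]'; python3 -m jog '[[[0,0,-0.25],[0,0,0],5],[[0,0,-0.25],[0,0,0],5],[[0,0,-0.25],[0,0,0],5]]';  python3 - <<'E'
from h import *
from bench import ctrl
go(ctrl.get_obs(),(-.047,-.075,.014))
E
```

```text
time_s: 3.37
eef_pos: [0.5162, 0.0747, 0.022]
eef_rot: [0.458, -0.459, -0.537, 0.539]
wrist_force: [-14.3, -3.2, 18.5]
opening: 0.585
time_s: 3.62
eef_pos: [0.5161, 0.0747, 0.0223]
eef_rot: [0.463, -0.455, -0.532, 0.544]
wrist_force: [-11.7, -3.5, 15.4]
opening: 0.584
S now [-61.  -74.8  14.3] turn [-0.02   0.006 -0.003] shift cur axes [-0.03  0.   -1.4 ] square axes [-0.02  0.03 -1.4 ] F [np.float64(-12.1), np.float64(-1.7)] 15.4 t 3.62 op 0.58
```

```bash
python3 -m jog '[[[0,-0.3,0.2],[0,0,0],5],[[0,0,0],[-0.02,0.006,-0.003],5]]'; python3 -m jog '[[[0,-0.1,-0.5],[0,0,0],5],[[0,-0.1,-0.5],[0,0,0],5]]'; python3 -m jog '[[[0,-0.1,-0.5],[0,0,0],5],[[0,-0.1,-0.5],[0,0,0],5]]';  python3 - <<'E'
from h import *
from bench import ctrl
go(ctrl.get_obs(),(-.047,-.075,.014))
E
```

```text
time_s: 3.78
eef_pos: [0.5142, 0.0742, 0.0253]
eef_rot: [0.461, -0.46, -0.537, 0.537]
wrist_force: [-0.4, -0.0, -0.4]
opening: 0.586
time_s: 3.95
eef_pos: [0.5211, 0.0759, 0.0258]
eef_rot: [0.462, -0.459, -0.536, 0.537]
wrist_force: [-5.8, -0.8, 0.4]
opening: 0.585
time_s: 4.12
eef_pos: [0.5277, 0.0776, 0.0257]
eef_rot: [0.464, -0.457, -0.534, 0.539]
wrist_force: [-4.3, -0.8, -0.4]
opening: 0.586
S now [-49.1 -73.6  17.7] turn [-0.013 -0.002  0.003] shift cur axes [-0.14  0.36 -0.22] square axes [-0.14  0.37 -0.21] F [np.float64(-4.3), np.float64(-0.2)] -0.4 t 4.12 op 0.59
```

```bash
python3 -m jog '[[[0,0,-0.4],[0,0,0],5],[[0,0,-0.4],[0,0,0],5]]'; python3 -m jog '[[[0,0,-0.4],[0,0,0],5],[[0,0,-0.4],[0,0,0],5]]';  python3 - <<'E'
from h import *
from bench import ctrl,imaging
go(ctrl.get_obs(),(-.047,-.075,.014))
c=imaging.camera("side"); cv2.imwrite("pics/p3.png",cv2.resize(c["frame"][190:320,250:410],(800,650))[:600,:,::-1])
E
```

```text
time_s: 4.28
eef_pos: [0.5329, 0.0789, 0.0239]
eef_rot: [0.467, -0.454, -0.532, 0.541]
wrist_force: [-18.2, -5.8, 10.2]
opening: 0.583
time_s: 4.45
eef_pos: [0.5324, 0.0795, 0.0215]
eef_rot: [0.472, -0.449, -0.527, 0.547]
wrist_force: [-17.1, -5.0, 11.6]
opening: 0.591
S now [-44.2 -72.5  13.5] turn [-0.043 -0.     0.006] shift cur axes [-0.25 -0.04  0.28] square axes [-0.25 -0.05  0.28] F [np.float64(-17.6), np.float64(-2.4)] 11.6 t 4.45 op 0.59
```

View pics/p3.png

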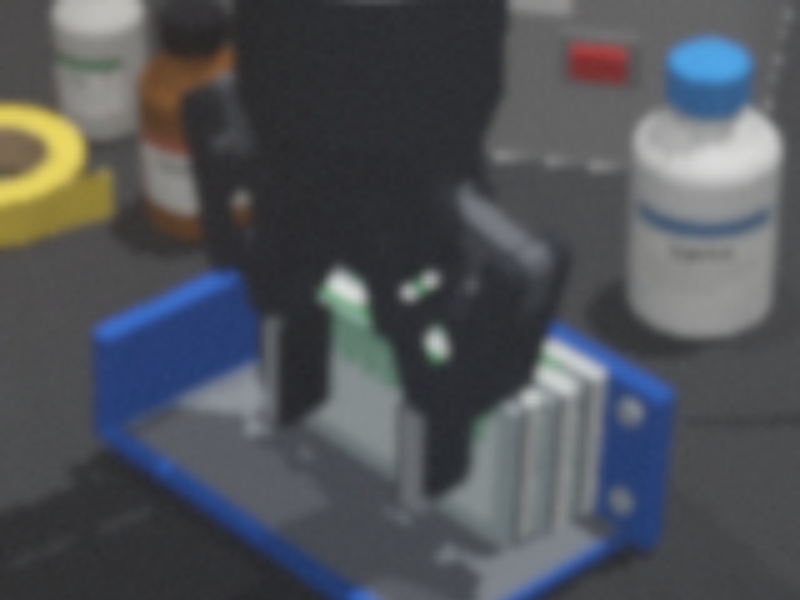

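The row stands upright against the backstop, with three parallel end strips at (510–600, 380–530). Their ends are still staggered and short of the fence. I'll back off, close the fingers and go round to the free ends.

```bash
sed -i 's/CORN=.5825/CORN=.5855/' h.py; python3 -m jog '[[[0,-0.2,1.5],[0,0,0],5],[[0,-1,1.5],[-0.043,0,0.006],2],[[-3,-1,0],[0,0,0],0],[[-3,0,0],[0,0,0],0],[[-2,0,0],[0,0,0],0],[[0,0,0],[0,0,0],0]]';  python3 - <<'E'
from h import *
from bench import ctrl,imaging
go(ctrl.get_obs(),(-.018,-.160,.014))
c=imaging.camera("scene"); cv2.imwrite("pics/p4.png",cv2.resize(c["frame"][190:320,240:400],(800,650))[:600,:,::-1])
E
```

```text
time_s: 5.0
eef_pos: [0.5204, -0.006, 0.0463]
eef_rot: [-0.456, 0.463, 0.54, -0.535]
wrist_force: [0.5, -0.0, 0.2]
opening: -0.002
S now [ -72.1 -155.1   38.3] turn [ 0.011  0.004 -0.003] shift cur axes [-0.5   2.49 -5.38] square axes [-0.49  2.43 -5.41] F [np.float64(0.5), np.float64(-0.1)] 0.2 t 5.0 op -0.0
```

View pics/p4.png

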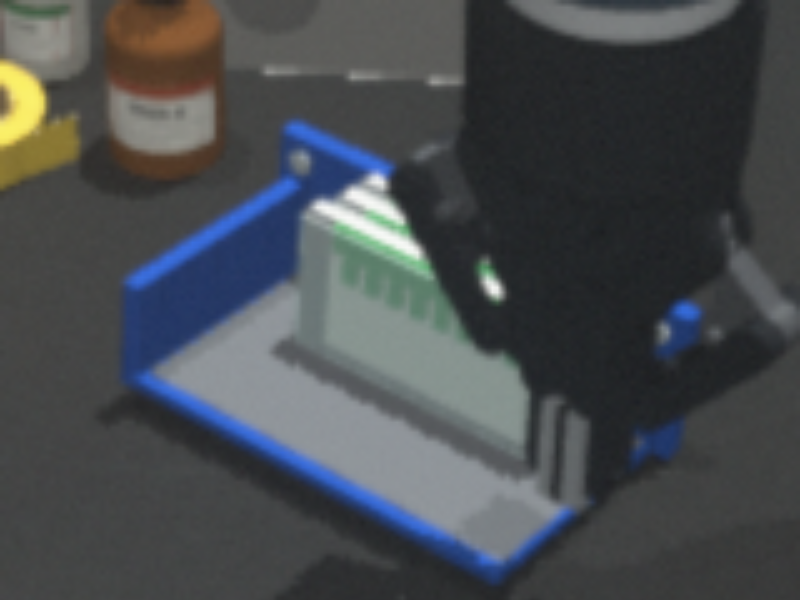

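```bash
python3 -m jog '[[[-0.6,0,-2.5],[0.011,0.004,-0.003],0],[[0,0,-2.3],[0,0,0],0],[[0,1.2,-0.2],[0,0,0],0],[[0,0.3,0],[0,0,0],0]]';  python3 - <<'E'
from h import *
from bench import ctrl,imaging
go(ctrl.get_obs(),(-.018,-.160,.022))
E
```

```text
time_s: 5.38
eef_pos: [0.5728, -0.0004, 0.0307]
eef_rot: [-0.461, 0.461, 0.537, -0.535]
wrist_force: [-1.2, -0.2, 0.3]
opening: 0.003
S now [ -19.5 -157.6   22.7] turn [ 0.002 -0.002  0.002] shift cur axes [-0.24  0.07 -0.15] square axes [-0.24  0.07 -0.15] F [np.float64(-1.2), np.float64(0.0)] 0.3 t 5.38 op 0.0
```

Positioned well, so I'll push sideways.

```bash
python3 -m jog '[[[0.7,0,-0.1],[0,0,0],0],[[0.7,0,0],[0,0,0],0],[[0.5,0,0],[0,0,0],0],[[0.5,0,0],[0,0,0],0]]'; python3 -m jog '[[[0.5,0,0],[0,0,0],0],[[0.5,0,0],[0,0,0],0]]';python3 -m jog '[[[0.5,0,0],[0,0,0],0],[[0.5,0,0],[0,0,0],0]]';  python3 - <<'E'
from h import *
from bench import ctrl,imaging
go(ctrl.get_obs(),(-.018,-.114,.022))
c=imaging.camera("side"); cv2.imwrite("pics/p5.png",cv2.resize(c["frame"][190:320,250:410],(800,650))[:600,:,::-1])
E
```

```text
time_s: 5.72
eef_pos: [0.5667, 0.0269, 0.0282]
eef_rot: [-0.462, 0.459, 0.537, -0.537]
wrist_force: [1.2, -2.0, 1.3]
opening: -0.002
time_s: 5.88
eef_pos: [0.564, 0.0382, 0.0284]
eef_rot: [0.461, -0.459, -0.537, 0.537]
wrist_force: [0.3, -1.6, -0.7]
opening: 0.002
time_s: 6.05
eef_pos: [0.5647, 0.0443, 0.0301]
eef_rot: [0.457, -0.462, -0.536, 0.539]
wrist_force: [4.0, -41.8, 3.2]
opening: 0.001
S now [ -20.7 -112.2   22.1] turn [ 0.002  0.003 -0.008] shift cur axes [-0.18  0.01 -0.27] square axes [-0.18  0.01 -0.27] F [np.float64(-2.4), np.float64(-41.9)] 3.2 t 6.05 op 0.0
```

View pics/p5.png

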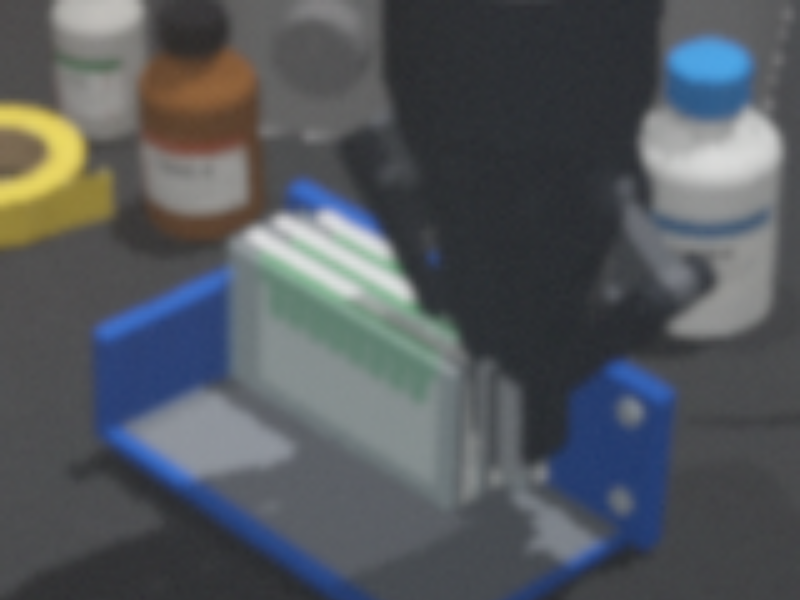

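The row is against the fence: force rose to 42 N at y = -112 mm, and c3's end is at (235,250). I'll back off and look.

```bash
python3 -m jog '[[[-1.5,0,0],[0,0,0],0],[[-3,0,0],[0,0,0],0],[[-2,-2,2],[0,0,0],0],[[-1,-3,3],[0,0,0],0],[[-1,-3,3],[0,0,0],0],[[0,0,3],[0,0,0],0],[[0,0,0],[0,0,0],0]]';  python3 - <<'E'
from h import *
from bench import ctrl,imaging
go(ctrl.get_obs(),(-.085,-.05,.08))
a=[]
for n,(x,y) in [("scene",(262,208)),("side",(266,228))]:
    c=imaging.camera(n); np.savez(f"pics/{n}1.npz",**c); a.append(cv2.resize(c["frame"][y:y+100,x:x+125],(400*1,320),interpolation=cv2.INTER_CUBIC))
cv2.imwrite("pics/p6.png",np.hstack(a)[:,:,::-1])
E
```

```text
time_s: 6.68
eef_pos: [0.4664, -0.0574, 0.1108]
eef_rot: [0.457, -0.461, -0.536, 0.54]
wrist_force: [-0.8, -0.2, -0.9]
opening: 0.003
S now [-133.4 -197.7  102.8] turn [-0.001  0.004 -0.007] shift cur axes [14.77  2.17 -4.9 ] square axes [14.77  2.28 -4.84] F [np.float64(-0.8), np.float64(-0.0)] -0.9 t 6.68 op 0.0
```

View pics/p6.png

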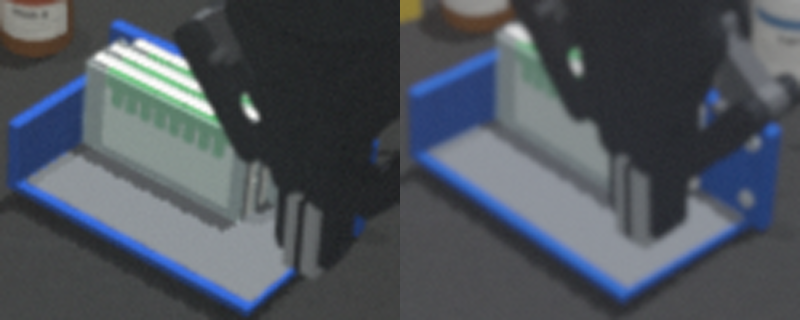

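```bash
python3 -m jog '[[[3.6,0,0],[0,0,0],3],[[3.6,0,-1],[0,0,0],3],[[3.6,0,-1],[0,0,0],3],[[3.6,1.5,-1],[0,0,0],3],[[0.3,3,-0.6],[0,0,0],3],[[0,2,0],[0,0,-0.007],3],[[0,0.6,0],[0,0,0],3],[[0,0,0],[0,0,0],3]]';  python3 - <<'E'
from h import *
from bench import ctrl,imaging
go(ctrl.get_obs(),(-.06,-.05,.018))
E
```

```text
time_s: 7.45
eef_pos: [0.4953, 0.1038, 0.0396]
eef_rot: [-0.454, 0.464, 0.542, -0.534]
wrist_force: [-0.4, 0.3, 0.1]
opening: 0.351
S now [-80.2 -42.8  31.6] turn [ 0.018  0.005 -0.003] shift cur axes [-0.72  1.4  -1.99] square axes [-0.72  1.36 -2.02] F [np.float64(-0.3), np.float64(0.3)] 0.1 t 7.45 op 0.35
```

```bash
python3 -m jog '[[[-0.6,1.2,0],[0.018,0.005,-0.003],3],[[-0.1,0,-1],[0,0,0],3],[[0,0,-0.5],[0,0,0],3]]'; python3 -m jog '[[[0,0,-0.4],[0,0,0],3],[[0,0,-0.4],[0,0,0],3]]';python3 -m jog '[[[0,0,-0.4],[0,0,0],3],[[0,0,-0.4],[0,0,0],3]]';  python3 - <<'E'
from h import *
from bench import ctrl,imaging
go(ctrl.get_obs(),(-.047,-.05,.018))
E
```

```text
time_s: 7.7
eef_pos: [0.512, 0.0997, 0.0277]
eef_rot: [0.461, -0.46, -0.536, 0.537]
wrist_force: [0.3, -0.9, 0.5]
opening: 0.349
time_s: 7.87
eef_pos: [0.5217, 0.1005, 0.0288]
eef_rot: [0.461, -0.46, -0.536, 0.537]
wrist_force: [0.5, -1.8, -0.5]
opening: 0.347
time_s: 8.03
eef_pos: [0.5299, 0.1015, 0.0298]
eef_rot: [0.461, -0.46, -0.536, 0.537]
wrist_force: [-16.0, -5.2, 9.7]
opening: 0.353
S now [-46.3 -50.4  21.8] turn [-0.002 -0.002 -0.   ] shift cur axes [0.04 0.38 0.07] square axes [0.04 0.38 0.07] F [np.float64(-16.6), np.float64(-2.7)] 9.7 t 8.03 op 0.35
```

```bash
python3 -m jog '[[[0,0,1],[0,0,0],3],[[0,0,2],[0,0,0],3],[[0,-2,3],[0,0,0],3],[[2,-3,2],[0,0,0],3],[[2,-3.5,1],[0,0,0],3],[[2,-3.5,1],[0,0,0],3],[[2,-3.5,1],[0,0,0],3],[[2,-3.5,1],[0,0,0],3],[[2,-3.5,1],[0,0,0],3],[[2,-3.5,1],[0,0,0],3],[[0,0,0],[0,0,0],3]]';  python3 - <<'E'
from h import *
from bench import ctrl,imaging
go(ctrl.get_obs(),(-.047,-.05,.018))
a=[]
for n,(x,y) in [("scene",(262,208)),("side",(266,228))]:
    c=imaging.camera(n); np.savez(f"pics/{n}2.npz",**c); a.append(cv2.resize(c["frame"][y:y+100,x:x+125],(400*1,320),interpolation=cv2.INTER_CUBIC))
cv2.imwrite("pics/p7.png",np.hstack(a)[:,:,::-1])
E
```

```text
time_s: 8.95
eef_pos: [0.3664, 0.2193, 0.2973]
eef_rot: [-0.464, 0.461, 0.536, -0.534]
wrist_force: [1.4, 1.0, 0.7]
opening: 0.351
S now [-189.9   91.1  289.3] turn [-0.001 -0.008  0.004] shift cur axes [-14.09  27.07 -14.43] square axes [-14.11  27.13 -14.29] F [np.float64(1.6), np.float64(0.7)] 0.7 t 8.95 op 0.35
```

View pics/p7.png

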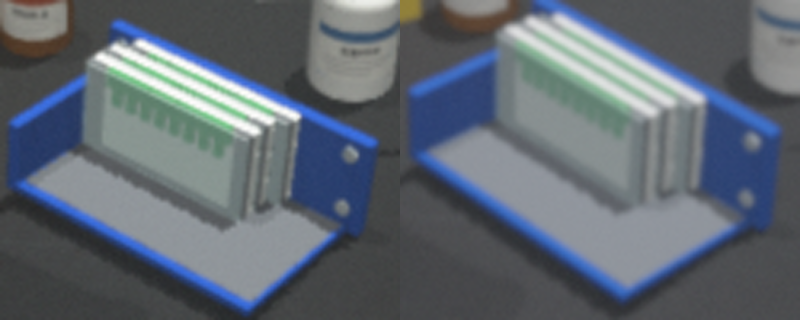

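```bash
python3 - <<'E'
from h import *
c=dict(np.load("pics/scene2.npz")); 
f=c["frame"][215:285,283:363]; cv2.imwrite("pics/p8.png",cv2.resize(f,(800,700),interpolation=cv2.INTER_CUBIC)[:600,:,::-1])
X=cloud(c); S=toS(X.reshape(-1,3)).reshape(X.shape)
# stand-frame map of top surfaces
m=(S[...,2]>.044)&(S[...,2]<.056)&(S[...,0]>-.05)&(S[...,0]<.012)&(S[...,1]>-.15)&(S[...,1]<.005)
for lo in range(-45,12,4):
    k=m&(S[...,0]*1000>=lo)&(S[...,0]*1000<lo+4)
    if k.sum()>3: print(lo,k.sum(),np.percentile(S[k][:,1]*1000,[0,3,97,100]).round(1),np.percentile(S[k][:,2]*1000,[50,97]).round(1))
E
```

```text
-41 9 [-93.2 -92.1 -51.9 -49.2] [46.7 51.2]
-37 266 [-100.4  -97.8   -4.3   -1. ] [49.  53.7]
-33 102 [-1.010e+02 -1.006e+02 -4.000e+00  1.000e-01] [52.1 54.2]
-29 102 [-101.7 -100.9   -4.9   -1.1] [51.9 53.5]
-25 89 [-100.6  -99.7   -7.2   -2.5] [51.6 53. ]
-21 87 [-100.3 -100.    -2.5   -0.5] [51.2 52.6]
-17 104 [-101.  -100.2   -6.2   -2.6] [51.  52.6]
-13 102 [-107.9 -106.6  -11.2   -2.3] [50.7 52. ]
-9 85 [-108.5 -107.9  -10.1   -7.7] [50.2 52.1]
-5 111 [-147.9 -142.3  -12.2   -7.6] [50.1 52. ]
-1 189 [-147.8 -144.8    1.9    4.8] [49.4 51.4]
3 140 [-147.7 -145.8    1.8    4.3] [49.7 51.3]
7 47 [-146.7 -144.7   -0.4    4.9] [48.9 50.1]
```

View pics/p8.png

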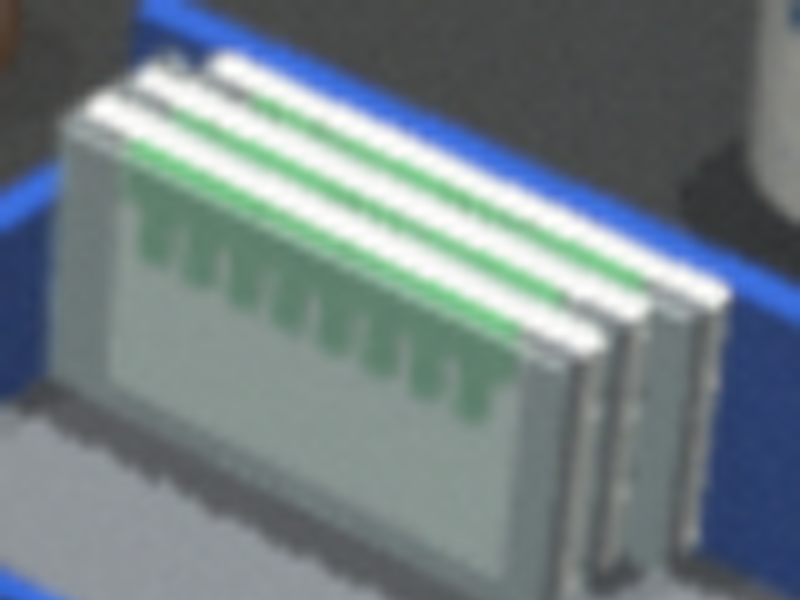

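c1, against the backstop, is still about 7.5 mm short of the fence: its free end is at y = -108 and the other two are at -100. The finger overlapped it too little, so I'll repeat the push nearer the backstop.

```bash
python3 -m jog '[[[-3.6,0,0],[0,-0.008,0.004],0],[[-3.6,1,-1],[0,0,0],0],[[-3.6,1,-1],[0,0,0],0],[[-3.6,2,-1],[0,0,0],0],[[-3.6,2,-1],[0,0,0],0],[[-3.4,2,-1],[0,0,0],0],[[-3.4,2,-2],[0,0,0],0],[[0,2,-3],[0,0,0],0],[[0,2,-3],[0,0,0],0],[[0,2,-2],[0,0,0],0],[[0,0,0],[0,0,0],0]]';  python3 - <<'E'
from h import *
from bench import ctrl,imaging
go(ctrl.get_obs(),(-.014,-.155,.022))
E
```

```text
time_s: 9.97
eef_pos: [0.5438, -0.0139, 0.1132]
eef_rot: [0.468, -0.456, -0.529, 0.541]
wrist_force: [-1.5, 0.5, 0.2]
opening: -0.003
S now [ -50.3 -166.6  105.2] turn [-0.024 -0.007  0.003] shift cur axes [ 1.16  8.23 -3.82] square axes [ 1.16  8.32 -3.63] F [np.float64(-1.4), np.float64(0.7)] 0.2 t 9.97 op -0.0
```

```bash
python3 -m jog '[[[0,1,-2],[-0.024,-0.007,0.003],0],[[0.4,2,-1.3],[0,0,0],0],[[0.4,3,0],[0,0,0],0],[[0,1.4,0],[0,0,0],0],[[0,0,0],[0,0,0],0]]';  python3 - <<'E'
from h import *
from bench import ctrl,imaging
go(ctrl.get_obs(),(-.014,-.135,.022))
E
```

```text
time_s: 10.38
eef_pos: [0.5694, -0.0044, 0.0271]
eef_rot: [0.466, -0.457, -0.533, 0.539]
wrist_force: [-0.8, -0.1, 0.8]
opening: -0.001
S now [ -23.5 -161.1   19.1] turn [-0.014 -0.004  0.004] shift cur axes [ 2.61 -0.3  -0.93] square axes [ 2.61 -0.29 -0.95] F [np.float64(-0.8), np.float64(0.1)] 0.8 t 10.38 op -0.0
```

```bash
python3 -m jog '[[[0,-0.3,-0.95],[-0.014,-0.004,0.004],0],[[0.6,0,0],[0,0,0],0],[[0.6,0,0],[0,0,0],0],[[0.3,0,0],[0,0,0],0],[[0,0,0],[0,0,0],0]]';  python3 - <<'E'
from h import *
from bench import ctrl,imaging
go(ctrl.get_obs(),(-.014,-.114,.022))
E
```

```text
time_s: 10.8
eef_pos: [0.5759, 0.0119, 0.0316]
eef_rot: [-0.461, 0.461, 0.536, -0.536]
wrist_force: [-0.7, 0.4, 0.7]
opening: 0.001
S now [ -14.6 -145.9   23.6] turn [ 0.    -0.002  0.   ] shift cur axes [ 3.19  0.16 -0.05] square axes [ 3.19  0.16 -0.06] F [np.float64(-0.7), np.float64(0.5)] 0.7 t 10.8 op 0.0
```

```bash
python3 -m jog '[[[0.6,0,-0.05],[0,0,0],0],[[0.6,0,-0.05],[0,0,0],0],[[0.5,0,-0.05],[0,0,0],0]]'; python3 -c "
from h import *
from bench import ctrl
go(ctrl.get_obs(),(-.014,-.112,.022))"
```

```text
time_s: 11.05
eef_pos: [0.5764, 0.0298, 0.0343]
eef_rot: [-0.459, 0.462, 0.537, -0.535]
wrist_force: [0.2, 0.5, 0.2]
opening: 0.001
S now [ -11.4 -128.4   26.3] turn [ 0.004 -0.002 -0.001] shift cur axes [1.64 0.43 0.27] square axes [1.64 0.43 0.26] F [np.float64(0.2), np.float64(0.4)] 0.2 t 11.05 op 0.0
```

```bash
python3 -m jog '[[[0.4,0.2,0.2],[0,0,0],0],[[0.4,0.1,0],[0,0,0],0]]'; python3 -m jog '[[[0.4,0,0],[0,0,0],0],[[0.4,0,0],[0,0,0],0]]'; python3 -c "
from h import *
from bench import ctrl
go(ctrl.get_obs(),(-.014,-.112,.022))"
```

```text
time_s: 11.22
eef_pos: [0.5735, 0.0387, 0.0319]
eef_rot: [-0.459, 0.462, 0.538, -0.535]
wrist_force: [-0.4, -3.1, 0.7]
opening: 0.002
time_s: 11.38
eef_pos: [0.5726, 0.0452, 0.0321]
eef_rot: [-0.457, 0.463, 0.537, -0.537]
wrist_force: [-0.5, -25.6, 0.8]
opening: -0.002
S now [ -12.7 -112.5   24.1] turn [ 0.006  0.    -0.007] shift cur axes [0.06 0.21 0.13] square axes [0.05 0.21 0.13] F [np.float64(-4.4), np.float64(-25.2)] 0.8 t 11.38 op -0.0
```

```bash
cat > chk.py <<'E'
from h import *
from bench import ctrl,imaging
go(ctrl.get_obs(),(-.07,-.05,.018))
for n in ("scene","side"):
    c=imaging.camera(n); np.savez(f"pics/{n}3.npz",**c)
    X=cloud(c); S=toS(X.reshape(-1,3)).reshape(X.shape)
    m=(S[...,2]>.044)&(S[...,2]<.056)&(S[...,0]>-.05)&(S[...,0]<.012)&(S[...,1]>-.13)&(S[...,1]<.005)
    for lo in range(-41,0,4):
        k=m&(S[...,0]*1000>=lo)&(S[...,0]*1000<lo+4)
        if k.sum()>3: print(n,lo,k.sum(),np.percentile(S[k][:,1]*1000,[3,97]).round(1),np.percentile(S[k][:,2]*1000,50).round(1))
    P=S[(S[...,2]>.014)&(S[...,2]<.045)&(S[...,0]>-.06)&(S[...,0]<-.028)&(S[...,1]>-.092)&(S[...,1]<-.01)]*1000
    A=np.c_[P[:,1],P[:,2],np.ones(len(P))]; k,*_=np.linalg.lstsq(A,P[:,0],rcond=None)
    r=P[:,0]-A@k; g=abs(r)<3; k,*_=np.linalg.lstsq(A[g],P[g,0],rcond=None)
    print(n,"front face: yaw slope %.3f lean %.3f (expect .07) x at floor %.1f"%tuple(k),g.sum())
E
python3 -m jog '[[[-1.5,0,0],[0,0,0],0],[[-3,0,0],[0,0,0],0],[[-1,-2.5,3],[0,0,0],0],[[0,-3.5,2],[0,0,0],3],[[0,-3.5,2],[0,0,0],3],[[0,-3,3],[0,0,0],3],[[2,-3,3],[0,0,0],3],[[3,-3,2],[0,0,0],3],[[3.5,-2,2],[0,0,0],3],[[3.5,0,2],[0,0,0],3],[[3.5,0,2],[0,0,0],3],[[3.5,0,0],[0,0,0],3]]'; python3 -m jog '[[[3.5,0,0],[0,0,0],3],[[3.5,0,0],[0,0,0],3],[[3.5,0,0],[0,0,0],3],[[0,0,0],[0,0,0],3]]'; python3 chk.py
```

```text
time_s: 12.38
eef_pos: [0.3441, 0.1397, 0.2278]
eef_rot: [0.465, -0.462, -0.532, 0.536]
wrist_force: [1.8, -0.5, -0.0]
opening: 0.351
time_s: 12.72
eef_pos: [0.3244, 0.2537, 0.23]
eef_rot: [-0.464, 0.461, 0.536, -0.534]
wrist_force: [-0.8, 0.1, 0.6]
opening: 0.348
S now [-226.2  131.5  222. ] turn [-0.    -0.008  0.005] shift cur axes [-18.12  20.31 -15.77] square axes [-18.15  20.4  -15.62] F [np.float64(-0.8), np.float64(0.3)] 0.6 t 12.72 op 0.35
scene -41 10 [-99.6 -11.6] 47.6
scene -37 267 [-99.4  -5.8] 48.9
scene -33 93 [-100.2   -3.3] 51.9
scene -29 108 [-100.    -4.6] 51.8
scene -25 91 [-100.    -5.8] 51.4
scene -21 82 [-99.8  -2.5] 51.0
scene -17 108 [-100.1   -5.8] 51.0
scene -13 87 [-100.1   -4.4] 50.8
scene -9 87 [-99.9  -4.2] 50.1
scene -5 100 [-112.4   -4.9] 50.3
scene -1 162 [-127.3   -1.1] 49.5
scene front face: yaw slope 0.006 lean 0.073 (expect .07) x at floor -38.2 681
side -37 164 [-97.7  -6.2] 48.4
side -33 139 [-99.7  -4.5] 51.1
side -29 122 [-100.4   -2.8] 51.3
side -25 90 [-100.5   -4.8] 51.1
side -21 90 [-99.8  -7.1] 50.6
side -17 109 [-99.4  -4. ] 50.3
side -13 98 [-99.7  -4.7] 50.3
side -9 93 [-99.7  -3.6] 50.0
side -5 94 [-99.8  -5.8] 49.7
side -1 144 [-126.7   -3.5] 49.1
side front face: yaw slope 0.003 lean 0.070 (expect .07) x at floor -36.7 636
```

```bash
python3 - <<'E'
from h import *
a=[cv2.resize(np.load(f"pics/{n}3.npz")["frame"][y:y+100,x:x+80],(400,500),interpolation=cv2.INTER_CUBIC) for n,x,y in (("scene",280,212),("side",284,230))]
cv2.imwrite("pics/p9.png",np.hstack(a)[:,:,::-1])
E
```

```text
(no output)
```

View pics/p9.png

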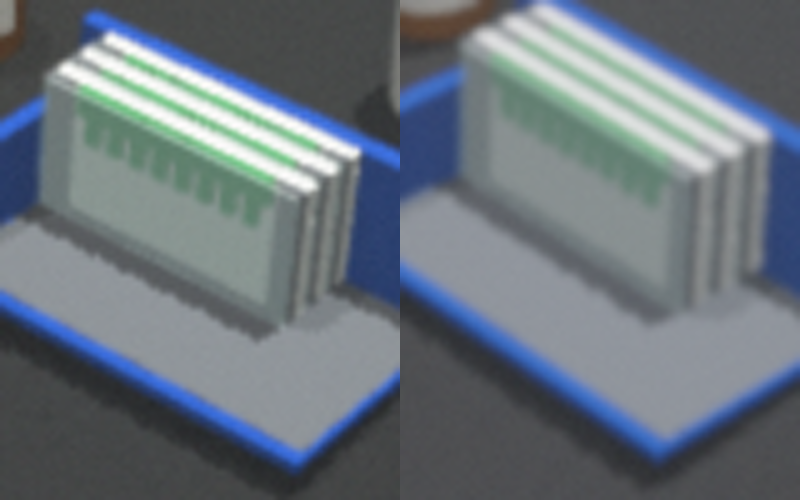

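```bash
python3 - <<'E'
from h import *
for f in ("scene2","scene3","side2","side3"):
    S=toS(cloud(np.load(f"pics/{f}.npz")).reshape(-1,3))*1000
    P=S[(S[:,2]>14)&(S[:,2]<45)&(S[:,0]>-45)&(S[:,0]<-28)&(S[:,1]>-92)&(S[:,1]<-10)]
    lo=P[P[:,2]<24]; print(f,"face x median, low",np.median(P[:,0]).round(2),np.median(lo[:,0]).round(2))
E
```

```text
scene2 face x median, low -36.39 -37.08
scene3 face x median, low -36.36 -37.03
side2 face x median, low -34.83 -35.54
side3 face x median, low -34.75 -35.59
```

The face hasn't moved since the seating push, so I'm handing in.

```bash
python3 -c "
from bench import ctrl
print(ctrl.hand_in())"
```

```text
the job is handed in; nothing more can be done
None
```

All three cassettes are standing upright against the backstop, face to face, with their ends flush against the side fence. I handed the job in after about 13 s of robot time, with the arm clear of everything.

**What I did:** I pushed the row's feet back until it seated against the backstop at about 17 N. Then I slid the row sideways to the fence and pressed it back again.

**What went wrong:** After that first sideways push, a check showed cassette_1 still about 7.5 mm short of the fence, because the finger had barely overlapped it. I pushed again nearer the backstop until it was flush.

**Last checks:**
- **Ends:** both cameras put all three free ends at 100 mm from the fence, within about 0.5 mm.
- **Upright:** the front face leans 0.070–0.073, against 0.07 for the tipped stand, and is square to within 0.006 rad.
- **Seating:** the front face did not move between the last press against the backstop and hand-in.

**Disagreements:**
- The two cameras differ by about 1.5 mm on the front face position, which is within their calibration.
- My first estimate of the stand corner was about 3 mm off, and I corrected it from where the row seated.
- The fingers pressed with 42 N for a moment when the row first reached the fence. The 40 N limit is for the arm and gripper body, and I judged this to be finger contact.

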